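# Take the copper coil off its post in the physics lab

### The arm

A 6-joint arm with a two-finger parallel gripper is mounted at the origin on the work surface. World frame = base frame: x ahead of the robot, y to its left, z up, the work surface at z = 0. Lengths are in m, angles in rad, forces in N, time in s.
With the tool pointing down it reaches from about 0.425 to 0.95 m from the base axis. Payload 3.5 kg.
Tool frame: the origin (TCP) lies midway between the tips of the shut fingers; the grasp point (between the pads) lies 19 mm behind it; y points along the fingers, x is the direction in which the jaws open and shut, and the axes are right-handed (so a half turn about y gives the same grasp; the last joint's range is limited). The gripper opens to 85 mm and grips with 20 to 120 N. Pads are 22 mm wide; open, the fingers measure 114 mm over their backs; the gripper's body (76 mm by 85 mm) begins 54 mm behind the grasp point. The pads swing forward as they close: fully open they stand 13 mm farther back than shut.
Start: joints at [1.078, 0.286, 1.577, -0, 1.279, -0.15], TCP at [0.227, 0.636, 0.231] pointing down, gripper open.
Joint ranges: [-2.77, 2.77], [-0.9, 2.22], [0.21, 2.48], [-1.53, 4.67], [0.24, 2.81], [-2.84, 2.84]. Speed limits (rad/s): [2.79, 2.79, 3.14, 3.14, 3.14, 3.14].

### API

Orientations are given as a unit quaternion [x, y, z, w].
In Python, from plant import ctrl, viewer gives the robot as it stands.
- The arm moves only by the tool step_arm, never from a script. Its argument "rows" is a list of rows, each a list of 3 entries, a list of its own where there are three numbers: the turn, a rotation vector about the tool's x, y, z in degrees, then the shift along the tool's x, y, z in mm, then the closure, from 0 (fully open) to 1 (shut). A call has 1 to 10 rows; each row is the pose to reach, as a shift and turn from the pose commanded when the call began, along the tool's axes at that moment; what a row does not reach only later rows make up. A row lasts 1/12 s, in which the tool goes at most 41.7 mm and 7.16 degrees, less where a joint would pass 70% of its speed; a pose out of reach is approached as far as the arm can. A call with a gripper value outside its range is refused whole. The fingers move at their own pace and stop on an object; "newtons" is the grip in N (left out, the last holds). Time passes only in rows, so rows that repeat a pose let the fingers close. It gives the time, the measured TCP pose, the force and the opening at its end, in the units of the state.
- ctrl.get_state(): the state, without advancing time (a new reading comes with each control period).
- viewer.read_camera(name): name is "scene" or "top"; returns (picture, depth): 400x640x3 uint8, red, green, blue; 400x640 float32, m along the optical axis (not along the pixel's ray), 0 where there is no reading.
- viewer.calibration(name): a dict with "K" (3x3 intrinsics, pixels), "R" (3x3) and "t" (3): a world point X has camera coordinates R X + t. Camera axes: x right, y down, z forward; pixel columns grow to the right and rows downward; lengths in m; the calibration is good to about 2 mm. A picture is of the moment at which its call begins. calibration takes no time and is no camera call.
- ctrl.sign_off(): hands the job in, once; it reports no verdict.
The state is a dict: "time": time; "qpos": joint angles; "dq": joint speeds; "joint_efforts": joint torques, N m; "eef_pos": TCP position; "tcp_rot": TCP orientation; "contact_force": force on the tool from outside, world axes, zero at the start; "wrist_torque": the same for the moment, N m; "opening": opening from 0.0 (shut) to 1.0 (fully open).
Only numpy, scipy, OpenCV 4.12 (cv2) and the standard library are available. Lean on these libraries where they do the work, as an engineer would, in place of code of your own. Each camera call takes 0.05 s, during which the arm holds its last target.

### The job

Slide the copper-coloured coil straight up off its post and set it down gently inside the blue tray, standing on its flat end. Leave the green coil alone on its own post.

Things in the scene. Friction and masses are not known exactly. Their poses are not given: they have to be found in the camera images.
- copper_coil_center (a point): Centre (on the axis, half-way up) of the loose copper-coloured (orange-brown) wire coil: an upright cylinder 52 mm in diameter and 44 mm high, 0.11 to 0.23 kg, ridged copper winding on a black sleeve (a black ring 33 mm across on its end faces), with a 24 mm bore right through. z is its axis, upright at the start. It sits loosely on a steel post.
- stand_copper: The copper coil's fixed stand: white base 110 mm square and 18 mm thick, a grey collar (36 mm across, 12 mm high) that the coil rests on, and a steel post 14 mm in diameter whose tip is 86 mm above the bench. Origin at the centre of the underside, on the post's axis, z up. The coil's centre starts 52 mm above it; the coil must rise 56 mm to come off.
- green_coil_center (a point): Centre (on the axis, half-way up) of the green coil: the same shape, size and kind of stand as the copper coil, but with a green winding. It stays where it is.
- tray: The blue open tray, 170 x 170 mm outside and 30 mm high, walls and floor 4 mm thick, fixed on the bench. Origin at the centre of its underside, at bench height; x and y run along its sides, z up. The coil standing on the tray's floor has its centre 26 mm above this origin. The stands and the tray swap places between starts.
Things that resemble listed ones, but are neither listed nor needed, are in the scene too. There is more than one size of the part that bears copper_coil_center; the job needs the smallest. What is shaped like the tray but brown is not meant.

How it is judged:
By the outcome, as a careful person would: the job done as asked, in the order asked, and still so for the second after the job is handed in, with the robot touching nothing.
It also fails if it takes over 38 s, if anything falls off the work surface, if the arm or the gripper's body presses on something with over 40 N, if the wrist force passes 120 N, or if a joint passes its speed limit or range.

## Working session

There is one attempt and no reset: what is moved stays moved. The work goes in short steps, Python scripts to look and compute and a tool call to move; the robot and the scene stay as the last step left them, time stands still between calls to the robot, and variables do not carry over. Pictures are saved under pics/ and viewed, and the job is handed in when it is done.

Besides the shell and the picture viewer there is one more tool, called after "Call:" as a command line: name --argument value ..., lists and objects as JSON in quotes. step_arm: Moves the arm, as the interface text tells. Its arguments: {"type":"object","properties":{"rows":{"type":"array"},"newtons":{"type":"number"}},"required":["rows"]}

```bash
mkdir -p pics; ls
python3 - <<'E'
from plant import ctrl, viewer
import cv2,numpy as np
for n in ["scene","top"]:
    p,d=viewer.read_camera(n); c=viewer.calibration(n)
    cv2.imwrite(f"pics/{n}0.png",p[:,:,::-1]); np.savez(f"{n}0.npz",p=p,d=d,K=c["K"],R=c["R"],t=c["t"])
print(ctrl.get_state())
E
```

```text
pics
{'time': 0.1, 'qpos': array([ 1.07801560e+00,  2.87088800e-01,  1.57807537e+00,  2.98368860e-06,
        1.27857389e+00, -1.49963047e-01]), 'dq': array([-0.00038176, -0.00208184, -0.00189086, -0.00038204,  0.00011225,
       -0.0010971 ]), 'joint_efforts': array([ 4.29353004e-04, -4.07294905e+01, -2.93699473e+01, -1.53712535e-04,
        3.39228369e-03, -1.54835999e-05]), 'eef_pos': array([0.22655403, 0.63520133, 0.23005343]), 'tcp_rot': array([ 0.57829649,  0.40670812, -0.40806564, -0.57761934]), 'contact_force': array([-0.04932187,  0.26778115,  0.6194036 ]), 'wrist_torque': array([-0.01832437, -0.03759728,  0.00019386]), 'opening': 1.0013490080699798}
```

View pics/scene0.png

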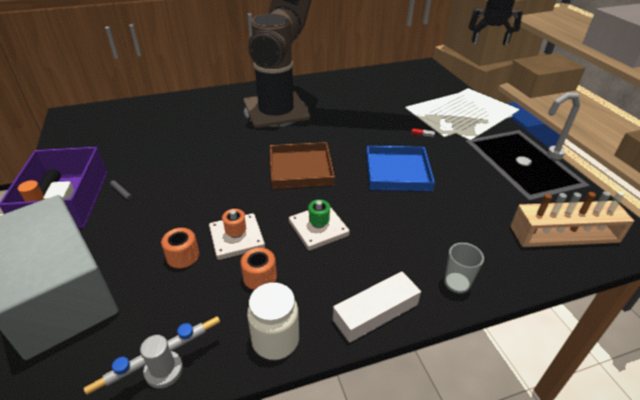

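View pics/top0.png

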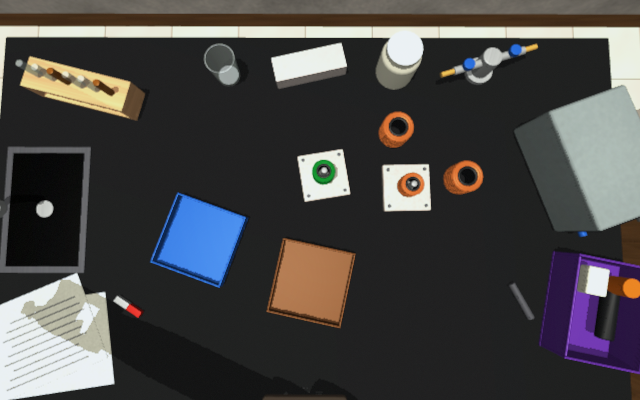

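The small copper coil is on the post at top (411,184). Two larger loose copper coils sit at (397,129) and (463,177). The green coil is at (323,171), the blue tray at (199,240) and the brown tray at (312,282). Next I'll measure these in world coordinates.

```bash
cat > h.py <<'E'
import numpy as np,cv2
def world(d,K,R,t):
    v,u=np.mgrid[:d.shape[0],:d.shape[1]]
    c=np.stack([(u-K[0,2])/K[0,0]*d,(v-K[1,2])/K[1,1]*d,d],-1)
    return (c-t)@R
def circ(P):
    A=np.c_[2*P[:,:2],np.ones(len(P))]; s=np.linalg.lstsq(A,(P[:,:2]**2).sum(1),rcond=None)[0]
    return s[:2],np.sqrt(s[2]+s[0]**2+s[1]**2)
E
python3 - <<'E'
from h import *
np.set_printoptions(precision=4,suppress=True)
for n in ["top","scene"]:
    f=np.load(n+"0.npz"); W=world(f["d"],f["K"],f["R"],f["t"]); ok=f["d"]>0
    hsv=cv2.cvtColor(f["p"],cv2.COLOR_RGB2HSV); H,S,V=hsv[...,0],hsv[...,1],hsv[...,2]
    print(n,"cam",-f["R"].T@f["t"], "bench z",np.median(W[...,2][ok&(V<40)]))
    wb=(W[...,2]>-.02)&(W[...,2]<.2)&ok
    for nm,m in dict(copper=(H<14)&(S>130)&(V>90),green=(H>45)&(H<80)&(S>120)&(V>50),blue=(H>100)&(H<125)&(S>130)&(V>60),white=(S<50)&(V>150)).items():
        k,l,st,c=cv2.connectedComponentsWithStats((m&wb).astype(np.uint8))
        for i in range(1,k):
            if st[i,4]<60: continue
            P=W[l==i]; z=P[:,2]; 
            zt=np.percentile(z,95); T=P[z>zt-.006]
            xy,r=circ(T)
            print(nm,c[i],st[i,4],"ztop",round(zt,4),"med",np.median(P,0),"top bbox c",(T.min(0)+T.max(0))[:2]/2,(T.max(0)-T.min(0))[:2], end=' ')
            if nm in("blue","white"): 
                rr=cv2.minAreaRect((P[:,:2]*1000).astype(np.float32)); print(rr)
            else: print()
E
```

```text
top cam [ 0.4679 -0.0297  0.8637] bench z -0.0003186448845553882
copper [394.7236 130.3719] 691 ztop 0.061 med [ 0.694  -0.2013  0.0577] top bbox c [ 0.7047 -0.2105] [0.0704 0.0688] 
copper [461.3868 177.9232] 755 ztop 0.0609 med [ 0.5872 -0.3476  0.0576] top bbox c [ 0.5929 -0.3643] [0.0688 0.0707] 
copper [409.3738 184.838 ] 321 ztop 0.0749 med [ 0.5699 -0.227   0.0722] top bbox c [ 0.5725 -0.2362] [0.0489 0.0484] 
copper [311.6881 280.5172] 5232 ztop 0.0287 med [ 0.3539 -0.0159  0.0038] top bbox c [ 0.353  -0.0149] [0.1987 0.199 ] 
copper [616.9078 287.6406] 217 ztop 0.0988 med [ 0.3512 -0.6638  0.08  ] top bbox c [ 0.3512 -0.6764] [0.0364 0.0342] 
copper [133.5739 310.5304] 115 ztop 0.0138 med [0.284  0.3948 0.0111] top bbox c [0.2846 0.3955] [0.029  0.0334] 
green [323.197  172.1477] 264 ztop 0.0748 med [ 0.596  -0.0402  0.0725] top bbox c [ 0.6007 -0.0413] [0.0493 0.0464] 
blue [514.6154  49.7846] 130 ztop 0.083 med [ 0.8751 -0.47    0.0806] top bbox c [ 0.8745 -0.4704] [0.0249 0.0222] ((899.4977416992188, -492.8808288574219), (22.122989654541016, 91.63497924804688), 46.9549903
[... 6802 characters left out ...]
21.32217788696289), 16.630897521972656)
white [136.1522 361.3261] 92 ztop 0.0717 med [ 0.8707 -0.4512  0.0689] top bbox c [ 0.8688 -0.4502] [0.0165 0.0203] ((868.7667846679688, -451.21966552734375), (13.692733764648438, 21.363903045654297), 17.53224754333496)
white [172.0085 374.1102] 118 ztop 0.0145 med [ 0.878  -0.4037  0.0127] top bbox c [ 0.8767 -0.4079] [0.0282 0.0353] ((880.0294799804688, -406.25555419921875), (13.418174743652344, 43.224830627441406), 41.016693115234375)
white [108.8767 375.7534] 73 ztop 0.0707 med [ 0.8831 -0.4929  0.0684] top bbox c [ 0.8824 -0.4923] [0.0145 0.017 ] ((882.1182250976562, -493.59161376953125), (11.270421981811523, 16.90662384033203), 18.51714515686035)
```

```bash
cat > mv.py <<'E'
from plant import ctrl
import numpy as np,sys
from scipy.spatial.transform import Rotation as Ro
np.set_printoptions(precision=4,suppress=True)
s=ctrl.get_state(); R=Ro.from_quat(s["tcp_rot"]).as_matrix()
print("t",s["time"],"pos",s["eef_pos"],"q",s["qpos"],"F",s["contact_force"],"op",s["opening"]);print(R)
tilt=np.cross(R[:,1],[0,0,-1]); print("tilt fix rotvec tool deg",np.degrees(R.T@tilt))
for a in sys.argv[1:]:
    p=np.array(eval(a)); print(a,"tool shift mm",1000*R.T@(p-s["eef_pos"]))
E
python3 mv.py "(.50,.25,.23)" "(.573,-.237,.2)"
python3 - <<'E'
from h import *
np.set_printoptions(precision=4,suppress=True)
for n in ["top","scene"]:
    f=np.load(n+"0.npz"); W=world(f["d"],f["K"],f["R"],f["t"]); ok=f["d"]>0
    # post tips, tray rim
    for c in [(.573,-.237),(.601,-.042)]:
        m=ok&(np.hypot(W[...,0]-c[0],W[...,1]-c[1])<.03)&(W[...,2]>.08); P=W[m]; print(n,"post",len(P),P.mean(0) if len(P) else '',P.max(0) if len(P) else '')
    m=ok&(np.hypot(W[...,0]-.448,W[...,1]-.2445)<.13)&(W[...,2]>.024)&(W[...,2]<.036); print(cv2.minAreaRect((W[m][:,:2]*1000).astype(np.float32)))
E
```

```text
t 0.1 pos [0.2266 0.6352 0.2301] q [ 1.078   0.2871  1.5781  0.      1.2786 -0.15  ] F [-0.0493  0.2678  0.6194] op 1.0013490080699798
[[ 0.3361 -0.001  -0.9418]
 [ 0.9418 -0.0019  0.3361]
 [-0.0021 -1.      0.0003]]
tilt fix rotvec tool deg [-0.0185  0.     -0.1215]
(.50,.25,.23) tool shift mm [-270.8693    0.5028 -387.0172]
(.573,-.237,.2) tool shift mm [-704.9283   31.3483 -619.4809]
top post 34 [ 0.5713 -0.2368  0.0849] [ 0.5773 -0.2309  0.0878]
top post 31 [ 0.5999 -0.0424  0.0847] [ 0.6055 -0.0357  0.0881]
((447.967529296875, 245.04843139648438), (170.8053436279297, 170.3996124267578), 70.3584213256836)
scene post 33 [ 0.5733 -0.2379  0.0849] [ 0.5789 -0.2309  0.0889]
scene post 27 [ 0.6023 -0.044   0.0861] [ 0.6074 -0.0365  0.0912]
((448.5855712890625, 244.6591033935547), (170.5020751953125, 178.0154266357422), 70.15343475341797)
```

Call:
step_arm --rows '[[[0,0,0],[-23,0,-32],0],[[0,0,0],[-46,0,-65],0],[[0,0,0],[-69,0,-97],0],[[0,0,0],[-92,0,-130],0],[[0,0,0],[-115,0,-162],0],[[0,0,0],[-138,0,-194],0],[[0,0,0],[-161,0,-226],0],[[0,0,0],[-184,0,-258],0],[[0,0,0],[-207,0,-290],0],[[0,0,0],[-230,0,-322],0]]' --newtons 40

```text
time: 0.93
eef_pos: [0.4532, 0.309, 0.2309]
tcp_rot: [-0.578, -0.407, 0.408, 0.578]
contact_force: [0.5, 1.3, 0.0]
opening: 1.0
```

```bash
python3 mv.py "(.572,-.237,.2)"
```

```text
t 0.9333 pos [0.4532 0.309  0.2309] q [ 0.4134  0.0083  1.8889  0.      1.245  -0.8147] F [0.5276 1.2828 0.0069] op 0.9999514978692883
[[ 0.336  -0.0006 -0.9418]
 [ 0.9418 -0.0002  0.336 ]
 [-0.0004 -1.      0.0005]]
tilt fix rotvec tool deg [-0.0271 -0.     -0.0234]
(.572,-.237,.2) tool shift mm [-474.3414   30.9492 -295.377 ]
```

Call:
step_arm --rows '[[[0,0,0],[-34,0,-21],0],[[0,0,0],[-68,0,-42],0],[[0,0,0],[-102,0,-63],0],[[0,0,0],[-136,0,-84],0],[[0,0,0],[-170,0,-105],0],[[0,0,0],[-204,0,-126],0],[[0,0,0],[-238,0,-147],0],[[0,0,0],[-272,0,-168],0],[[0,0,0],[-306,0,-189],0],[[0,0,0],[-340,0,-210],0]]'

```text
time: 1.77
eef_pos: [0.536, -0.0818, 0.231]
tcp_rot: [-0.578, -0.407, 0.407, 0.578]
contact_force: [0.6, 0.2, -0.0]
opening: 0.999
```

```bash
python3 mv.py "(.572,-.237,.19)"
```

```text
t 1.7667 pos [ 0.536  -0.0818  0.231 ] q [-0.3387 -0.0064  1.9035  0.0001  1.245  -1.5665] F [ 0.6212  0.1634 -0.0438] op 0.9985320835743847
[[ 0.3363 -0.0005 -0.9417]
 [ 0.9417  0.0003  0.3363]
 [ 0.0001 -1.      0.0005]]
tilt fix rotvec tool deg [-0.0302  0.      0.006 ]
(.572,-.237,.19) tool shift mm [-134.0424   40.8968  -86.113 ]
```

Call:
step_arm --rows '[[[0,0,0],[-32,0,-20],0],[[0,0,0],[-64,8,-41],0],[[0,0,0],[-96,20,-62],0],[[0,0,0],[-120,34,-77],0],[[0,0,0],[-134,41,-86],0],[[0,0,0],[-134,41,-86],0],[[0,0,0],[-134,41,-86],0]]'

```text
time: 2.35
eef_pos: [0.5716, -0.2353, 0.189]
tcp_rot: [-0.577, -0.407, 0.407, 0.579]
contact_force: [0.1, -0.3, 0.5]
opening: 0.999
```

```bash
python3 mv.py "(.5725,-.237,.033)"
python3 - <<'E'
from plant import viewer
import cv2,numpy as np
for n in ["scene","top"]:
    p,d=viewer.read_camera(n); cv2.imwrite(f"pics/{n}1.png",p[:,:,::-1]); c=viewer.calibration(n);np.savez(f"{n}1.npz",p=p,d=d,K=c["K"],R=c["R"],t=c["t"])
a=cv2.imread("pics/scene1.png")[130:290,140:380]; cv2.imwrite("pics/s1c.png",cv2.resize(a,None,fx=3,fy=3))
E
```

```text
t 2.35 pos [ 0.5716 -0.2353  0.189 ] q [-0.5547  0.2013  1.7583  0.0004  1.1849 -1.7811] F [ 0.1103 -0.342   0.4999] op 0.998665087492186
[[ 0.3377 -0.0023 -0.9412]
 [ 0.9412  0.0018  0.3377]
 [ 0.0009 -1.      0.0028]]
tilt fix rotvec tool deg [-0.1592  0.      0.0533]
(.5725,-.237,.033) tool shift mm [ -1.4219 155.9516  -1.8834]
```

View pics/s1c.png

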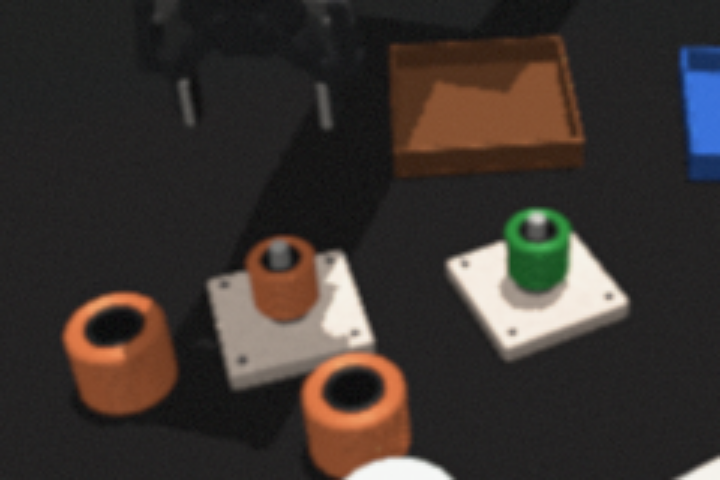

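The crop shows the open fingers above at (188,100) and (325,105). The copper coil is on its post at (281,275), centred below them, with nothing in the way. I'll descend.

Call:
step_arm --rows '[[[0,0,0],[-1,25,-2],0],[[0,0,0],[-1,50,-2],0],[[0,0,0],[-1,75,-2],0],[[0,0,0],[-1,100,-2],0],[[0,0,0],[-1,120,-2],0],[[0,0,0],[-1,138,-2],0],[[0,0,0],[-1,150,-2],0],[[0,0,0],[-1,155,-2],0],[[0,0,0],[-1,155,-2],0]]'

```text
time: 3.2
eef_pos: [0.5735, -0.2355, 0.0347]
tcp_rot: [-0.577, -0.408, 0.408, 0.578]
contact_force: [-0.5, 0.4, 0.6]
opening: 1.001
```

```bash
python3 mv.py "(.5725,-.237,.033)"
python3 - <<'E'
from plant import viewer
import cv2,numpy as np
from h import *
n="scene"
p,d=viewer.read_camera(n); c=viewer.calibration(n);np.savez(f"{n}2.npz",p=p,d=d,K=c["K"],R=c["R"],t=c["t"])
cv2.imwrite("pics/s2c.png",cv2.resize(p[150:300,150:350,::-1],None,fx=4,fy=4))
W=world(d,c["K"],c["R"],c["t"])
# lowest points of fingers: pixels near gripper not coil coloured
m=(d>0)&(np.hypot(W[...,0]-.5725,W[...,1]+.237)<.075)&(np.hypot(W[...,0]-.5725,W[...,1]+.237)>.035)&(W[...,2]>.024)
P=W[m];j=(P[:,:2]-[.5725,-.237])@np.array([.336,.942])
for sgn in(1,-1):
    q=P[j*sgn>0.03]; print(sgn,len(q),q[:,2].min(),np.percentile(j[j*sgn>0.03],[5,50,95]))
E
```

```text
t 3.2 pos [ 0.5735 -0.2355  0.0347] q [-0.5532  0.3954  1.8305  0.      0.9173 -1.7823] F [-0.5006  0.4122  0.5623] op 1.0013986348892345
[[ 0.3351 -0.0013 -0.9422]
 [ 0.9422  0.0008  0.3351]
 [ 0.0004 -1.      0.0015]]
tilt fix rotvec tool deg [-0.0851 -0.      0.0201]
(.5725,-.237,.033) tool shift mm [-1.693   1.7257  0.4216]
1 2197 0.05070194323864849 [0.03251863 0.05036313 0.06631006]
-1 1430 0.04931163705419748 [-0.06273221 -0.04371451 -0.0312532 ]
```

View pics/s2c.png

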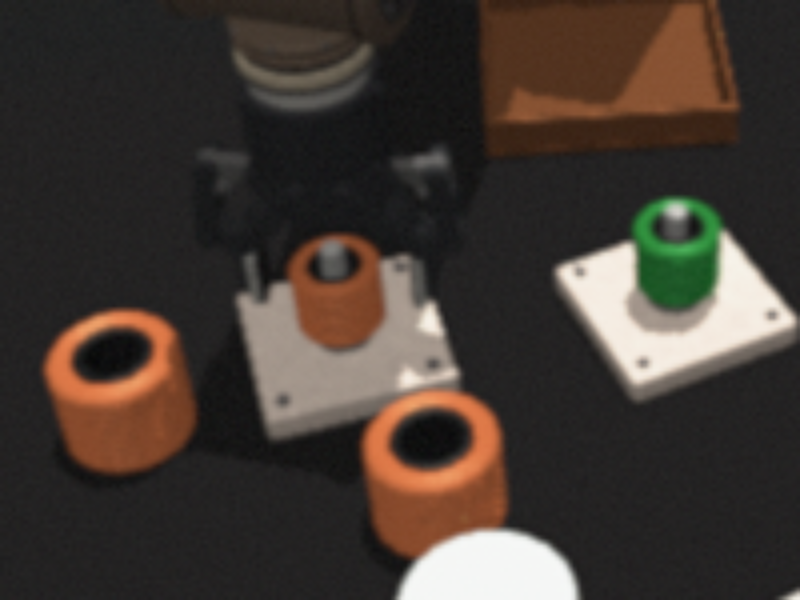

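The fingers are on either side of the coil, with tips at crop (255,290) and (420,285). They are about 50 mm up, because the open pads stand back. I'll go slightly lower, centre and close.

Call:
step_arm --rows '[[[0,0,0],[-1.5,4,0.5],0],[[0,0,0],[-1.5,5,0.5],0],[[0,0,0],[-1.5,5,0.5],0.2],[[0,0,0],[-1.5,5,0.5],0.35],[[0,0,0],[-1.5,5,0.5],0.6],[[0,0,0],[-1.5,5,0.5],1],[[0,0,0],[-1.5,5,0.5],1],[[0,0,0],[-1.5,5,0.5],1],[[0,0,0],[-1.5,5,0.5],1],[[0,0,0],[-1.5,5,0.5],1]]' --newtons 40

```text
time: 4.08
eef_pos: [0.5733, -0.2383, 0.0311]
tcp_rot: [0.578, 0.408, -0.407, -0.578]
contact_force: [-1.1, 0.7, 5.1]
opening: 0.6
```

```bash
python3 mv.py "(.5725,-.237,.033)"
python3 - <<'E'
from plant import viewer
import cv2
p,d=viewer.read_camera("scene")
cv2.imwrite("pics/s3c.png",cv2.resize(p[150:300,150:350,::-1],None,fx=4,fy=4))
E
```

```text
t 4.0833 pos [ 0.5733 -0.2383  0.0311] q [-0.5571  0.4012  1.8305 -0.0001  0.9086 -1.785 ] F [-1.0806  0.6835  5.1152] op 0.5996617721158747
[[ 0.3362  0.0011 -0.9418]
 [ 0.9418 -0.0007  0.3362]
 [-0.0004 -1.     -0.0012]]
tilt fix rotvec tool deg [ 0.0711 -0.     -0.0202]
(.5725,-.237,.033) tool shift mm [ 0.9104 -1.87    1.2177]
```

View pics/s3c.png

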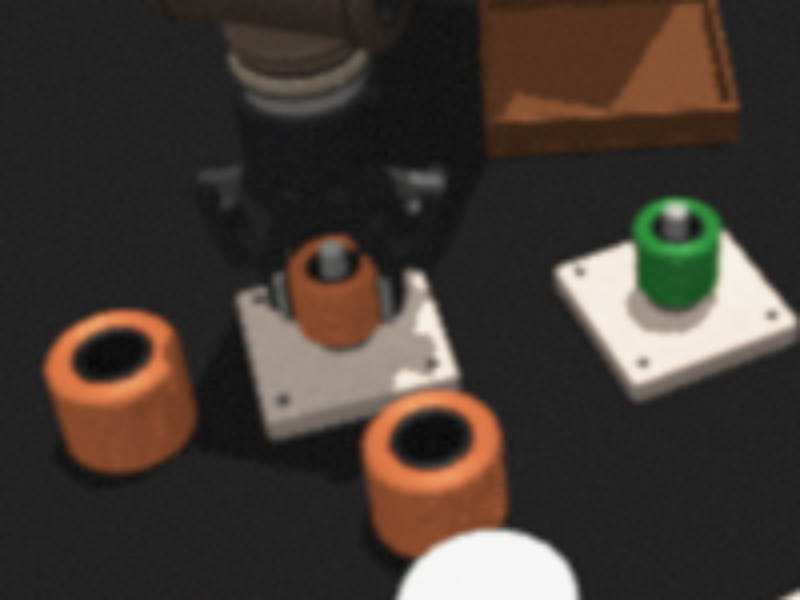

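Opening 0.60 is about 51 mm, so the coil is gripped. In the crop the pads are on its sides at (280,300) and (385,300). I'll lift straight up, slowly at first.

Call:
step_arm --rows '[[[0,0,0],[0,-2,0],1],[[0,0,0],[0,-5,0],1],[[0,0,0],[0,-9,0],1],[[0,0,0],[0,-14,0],1],[[0,0,0],[0,-20,0],1],[[0,0,0],[0,-20,0],1]]'

```text
time: 4.63
eef_pos: [0.5736, -0.2383, 0.0519]
tcp_rot: [0.579, 0.408, -0.407, -0.577]
contact_force: [1.4, -0.5, -1.7]
opening: 0.602
```

```bash
python3 mv.py
python3 - <<'E'
from plant import viewer
import cv2
p,d=viewer.read_camera("scene")
cv2.imwrite("pics/s4c.png",cv2.resize(p[150:300,150:350,::-1],None,fx=4,fy=4))
E
```

```text
t 4.6333 pos [ 0.5736 -0.2383  0.0519] q [-0.557   0.3705  1.8262  0.      0.9425 -1.785 ] F [ 1.3987 -0.475  -1.6776] op 0.6023048420919785
[[ 0.3361  0.0021 -0.9418]
 [ 0.9418 -0.0012  0.3361]
 [-0.0005 -1.     -0.0024]]
tilt fix rotvec tool deg [ 0.1359  0.     -0.0275]
```

View pics/s4c.png

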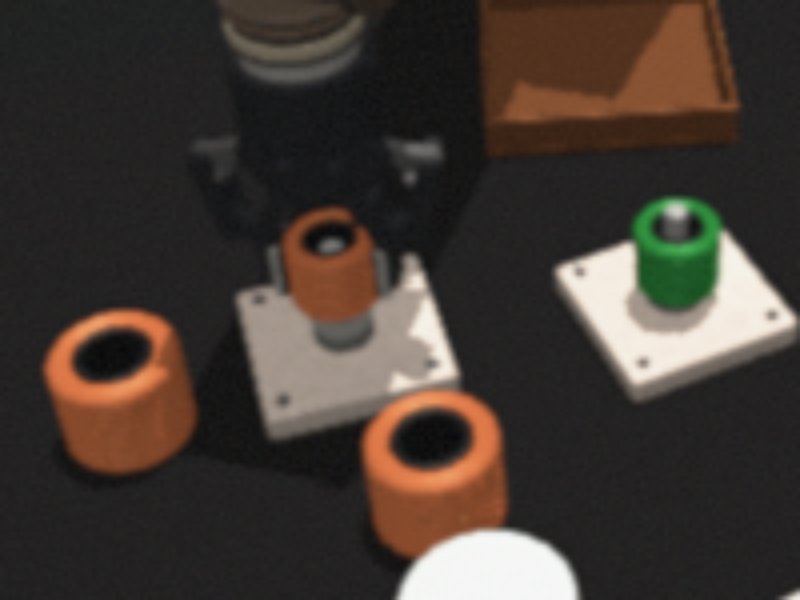

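The coil has risen (crop 330,265), level in the pads, with the collar visible beneath it. I'll keep lifting.

Call:
step_arm --rows '[[[0,0,0],[0,-6,0],1],[[0,0,0],[0,-16,0],1],[[0,0,0],[0,-28,0],1],[[0,0,0],[0,-42,0],1],[[0,0,0],[0,-57,0],1],[[0,0,0],[0,-74,0],1],[[0,0,0],[0,-90,0],1],[[0,0,0],[0,-103,0],1],[[0,0,0],[0,-110,0],1],[[0,0,0],[0,-110,0],1]]'

```text
time: 5.52
eef_pos: [0.5741, -0.2387, 0.1637]
tcp_rot: [0.58, 0.408, -0.407, -0.576]
contact_force: [0.4, 0.3, -1.8]
opening: 0.601
```

```bash
python3 mv.py "(.52,.0,.162)" "(.4485,.2447,.162)"
python3 - <<'E'
from plant import viewer
import cv2,numpy as np
from h import *
np.set_printoptions(precision=4,suppress=True)
p,d=viewer.read_camera("scene"); c=viewer.calibration("scene")
cv2.imwrite("pics/s5c.png",cv2.resize(p[100:300,150:350,::-1],None,fx=3,fy=3))
W=world(d,c["K"],c["R"],c["t"]); h=cv2.cvtColor(p,cv2.COLOR_RGB2HSV)
m=(h[...,0]<14)&(h[...,1]>130)&(h[...,2]>60)&(d>0)&(np.hypot(W[...,0]-.573,W[...,1]+.238)<.04)&(W[...,2]>.1)
P=W[m]; print(len(P),P.min(0),P.max(0))
E
```

```text
t 5.5167 pos [ 0.5741 -0.2387  0.1637] q [-0.557   0.2301  1.7732  0.      1.133  -1.785 ] F [ 0.4014  0.3136 -1.8492] op 0.6013457431959643
[[ 0.3361  0.0046 -0.9418]
 [ 0.9418 -0.0028  0.3361]
 [-0.0011 -1.     -0.0052]]
tilt fix rotvec tool deg [ 0.2996  0.     -0.0635]
(.52,.0,.162) tool shift mm [206.5892   0.758  131.2143]
(.4485,.2447,.162) tool shift mm [413.0244  -0.2528 280.7932]
545 [ 0.5485 -0.2664  0.1648] [ 0.6003 -0.2171  0.2338]
```

View pics/s5c.png

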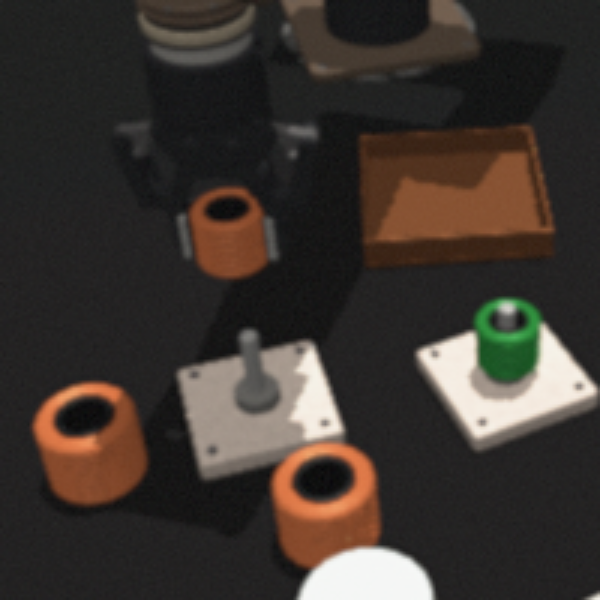

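The coil is clear of the post (held at crop 228,232; bare post at 250,365). I'll carry it to the tray.

Call:
step_arm --rows '[[[0,0,0],[8,0,6],1],[[0,0,0],[24,0,17],1],[[0,0,0],[46,0,31],1],[[0,0,0],[70,0,48],1],[[0,0,0],[95,0,64],1],[[0,0,0],[120,0,81],1],[[0,0,0],[145,0,98],1],[[0,0,0],[170,0,115],1],[[0,0,0],[195,0,132],1],[[0,0,0],[220,0,149],1]]'

```text
time: 6.4
eef_pos: [0.5044, 0.0214, 0.1587]
tcp_rot: [-0.577, -0.407, 0.408, 0.579]
contact_force: [0.5, 0.7, -1.9]
opening: 0.6
```

Call:
step_arm --rows '[[[0,0,0],[25,0,17],1],[[0,0,0],[50,0,34],1],[[0,0,0],[75,0,51],1],[[0,0,0],[100,0,68],1],[[0,0,0],[125,0,85],1],[[0,0,0],[148,0,101],1],[[0,0,0],[168,0,114],1],[[0,0,0],[183,0,125],1],[[0,0,0],[192,0,131],1],[[0,0,0],[192,0,131],1]]'

```text
time: 7.23
eef_pos: [0.4459, 0.2457, 0.1591]
tcp_rot: [-0.577, -0.407, 0.409, 0.578]
contact_force: [0.3, 0.8, -2.0]
opening: 0.597
```

```bash
python3 mv.py "(.4485,.2447,.005)"
python3 - <<'E'
from plant import viewer
import cv2,numpy as np
from h import *
np.set_printoptions(precision=4,suppress=True)
p,d=viewer.read_camera("scene"); c=viewer.calibration("scene")
cv2.imwrite("pics/s6c.png",cv2.resize(p[60:260,280:480,::-1],None,fx=3,fy=3))
W=world(d,c["K"],c["R"],c["t"]); h=cv2.cvtColor(p,cv2.COLOR_RGB2HSV)
m=(h[...,0]<14)&(h[...,1]>130)&(h[...,2]>60)&(d>0)&(np.hypot(W[...,0]-.4485,W[...,1]-.2447)<.04)&(W[...,2]>.1)
P=W[m]; print(len(P),P.min(0),P.max(0))
E
```

```text
t 7.2333 pos [0.4459 0.2457 0.1591] q [ 0.3039 -0.0069  2.0422  0.0005  1.1088 -0.9272] F [ 0.3107  0.7905 -1.9984] op 0.5967019069456149
[[ 0.3334 -0.0025 -0.9428]
 [ 0.9428 -0.0003  0.3334]
 [-0.0011 -1.      0.0023]]
tilt fix rotvec tool deg [-0.1303  0.     -0.063 ]
(.4485,.2447,.005) tool shift mm [  0.1037 154.0957  -3.1798]
368 [0.4224 0.2161 0.1614] [0.4729 0.269  0.2177]
```

View pics/s6c.png

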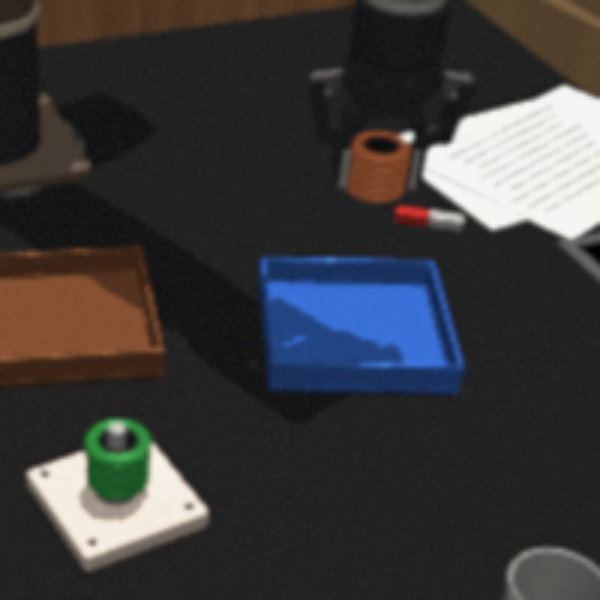

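The coil hangs upright over the blue tray (held at crop 380,165; tray centre about 360,320). I'll lower it in stages.

Call:
step_arm --rows '[[[0,0,0],[0,8,-1],1],[[0,0,0],[0,24,-2],1],[[0,0,0],[0,44,-3],1],[[0,0,0],[0,66,-3],1],[[0,0,0],[0,88,-3],1],[[0,0,0],[0,108,-3],1],[[0,0,0],[0,124,-3],1],[[0,0,0],[0,134,-3],1],[[0,0,0],[0,138,-3],1],[[0,0,0],[0,138,-3],1]]'

```text
time: 8.12
eef_pos: [0.45, 0.2423, 0.0212]
tcp_rot: [-0.578, -0.406, 0.408, 0.578]
contact_force: [-1.0, 0.2, -1.3]
opening: 0.597
```

```bash
python3 mv.py "(.4485,.2447,.005)"
```

```text
t 8.1167 pos [0.45   0.2423 0.0212] q [ 0.2952  0.2141  2.1002 -0.0002  0.8296 -0.9314] F [-0.9971  0.2041 -1.3419] op 0.5970057010130704
[[ 0.3372 -0.0021 -0.9414]
 [ 0.9414 -0.0008  0.3372]
 [-0.0015 -1.      0.0017]]
tilt fix rotvec tool deg [-0.1002 -0.     -0.0849]
(.4485,.2447,.005) tool shift mm [ 1.793  16.2078  2.2   ]
```

Call:
step_arm --rows '[[[0,0,0],[0,3,0],1],[[0,0,0],[0,6,0],1],[[0,0,0],[0,9,0],1],[[0,0,0],[0,11,0],1],[[0,0,0],[0,12,0],1],[[0,0,0],[0,13,0],1],[[0,0,0],[0,14,0],1],[[0,0,0],[0,14,0],1]]'

```text
time: 8.78
eef_pos: [0.4503, 0.2433, 0.0082]
tcp_rot: [-0.578, -0.407, 0.407, 0.578]
contact_force: [0.3, -0.2, -2.2]
opening: 0.603
```

Call:
step_arm --rows '[[[0,0,0],[0,0.5,0],1],[[0,0,0],[0,1,0],1]]'

```text
time: 8.95
eef_pos: [0.4506, 0.2433, 0.0074]
tcp_rot: [0.578, 0.408, -0.407, -0.578]
contact_force: [0.0, -0.4, -1.1]
opening: 0.597
```

Call:
step_arm --rows '[[[0,0,0],[0,0.5,0],1],[[0,0,0],[0,1,0],1],[[0,0,0],[0,1,0],1]]'

```text
time: 9.2
eef_pos: [0.4504, 0.2432, 0.0062]
tcp_rot: [-0.578, -0.407, 0.407, 0.578]
contact_force: [0.0, 0.2, -2.2]
opening: 0.598
```

Call:
step_arm --rows '[[[0,0,0],[0,0.5,0],1],[[0,0,0],[0,1,0],1],[[0,0,0],[0,1,0],1]]'

```text
time: 9.45
eef_pos: [0.4503, 0.2432, 0.0052]
tcp_rot: [-0.578, -0.407, 0.407, 0.578]
contact_force: [0.7, 0.2, -2.6]
opening: 0.601
```

```bash
python3 mv.py
python3 - <<'E'
from plant import viewer
import cv2
p,d=viewer.read_camera("scene")
cv2.imwrite("pics/s7c.png",cv2.resize(p[110:220,330:470,::-1],None,fx=5,fy=5))
E
```

```text
t 9.45 pos [0.4503 0.2432 0.0052] q [ 0.2967  0.2451  2.1013 -0.      0.7954 -0.9312] F [ 0.6882  0.1603 -2.5749] op 0.6010570064081788
[[ 0.3362 -0.0002 -0.9418]
 [ 0.9418 -0.0001  0.3362]
 [-0.0002 -1.      0.0002]]
tilt fix rotvec tool deg [-0.01    0.     -0.0086]
```

View pics/s7c.png

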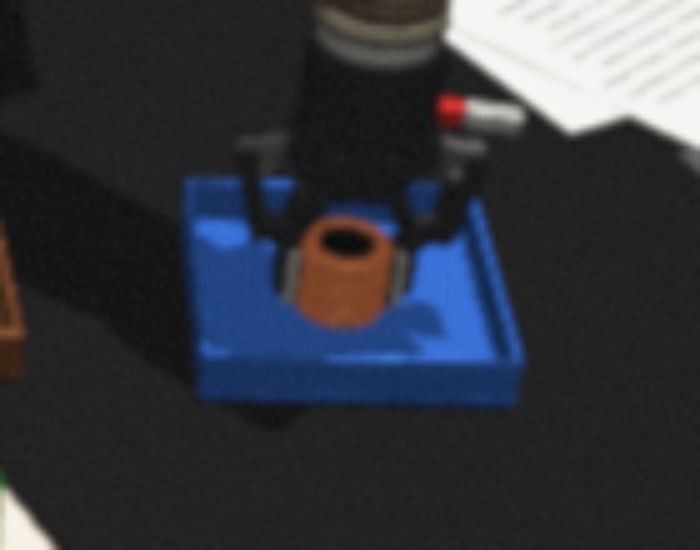

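The coil is upright inside the tray (crop 345,275), at the floor or just above it. The wrist still carries its weight, so I'll keep lowering in small steps until it touches.

Call:
step_arm --rows '[[[0,0,0],[0,0.5,0],1],[[0,0,0],[0,1,0],1],[[0,0,0],[0,1,0],1]]'

```text
time: 9.75
eef_pos: [0.4505, 0.2433, 0.0051]
tcp_rot: [-0.578, -0.407, 0.408, 0.578]
contact_force: [-3.3, -1.4, 5.2]
opening: 0.597
```

Call:
step_arm --rows '[[[0,0,0],[0,0.5,0],1],[[0,0,0],[0,1,0],1],[[0,0,0],[0,1,0],1]]'

```text
time: 10.0
eef_pos: [0.4505, 0.2433, 0.0051]
tcp_rot: [-0.578, -0.407, 0.408, 0.578]
contact_force: [-6.3, -2.8, 13.0]
opening: 0.598
```

Contact: the force swung from -2.5 N to +13 N, with the TCP at 5.1 mm as predicted. I'll relieve the preload, then open.

Call:
step_arm --rows '[[[0,0,0],[0,-0.8,0],1],[[0,0,0],[0,-1.5,0],1],[[0,0,0],[0,-1.5,0],0.38],[[0,0,0],[0,-1.5,0],0.3],[[0,0,0],[0,-1.5,0],0.2],[[0,0,0],[0,-1.5,0],0.1],[[0,0,0],[0,-1.5,0],0],[[0,0,0],[0,-1.5,0],0],[[0,0,0],[0,-1.5,0],0],[[0,0,0],[0,-1.5,0],0]]'

```text
time: 10.83
eef_pos: [0.4504, 0.2432, 0.0048]
tcp_rot: [0.578, 0.407, -0.407, -0.578]
contact_force: [-0.3, -0.3, 0.3]
opening: 1.0
```

```bash
python3 mv.py
python3 - <<'E'
from plant import viewer
import cv2
p,d=viewer.read_camera("scene")
cv2.imwrite("pics/s8c.png",cv2.resize(p[110:220,330:470,::-1],None,fx=5,fy=5))
E
```

```text
t 10.8333 pos [0.4504 0.2432 0.0048] q [ 0.2967  0.246   2.1012 -0.      0.7944 -0.9313] F [-0.2732 -0.3278  0.2932] op 1.0003266185558697
[[ 0.3361  0.     -0.9418]
 [ 0.9418 -0.      0.3361]
 [-0.     -1.     -0.    ]]
tilt fix rotvec tool deg [ 0.0009 -0.     -0.0003]
```

View pics/s8c.png

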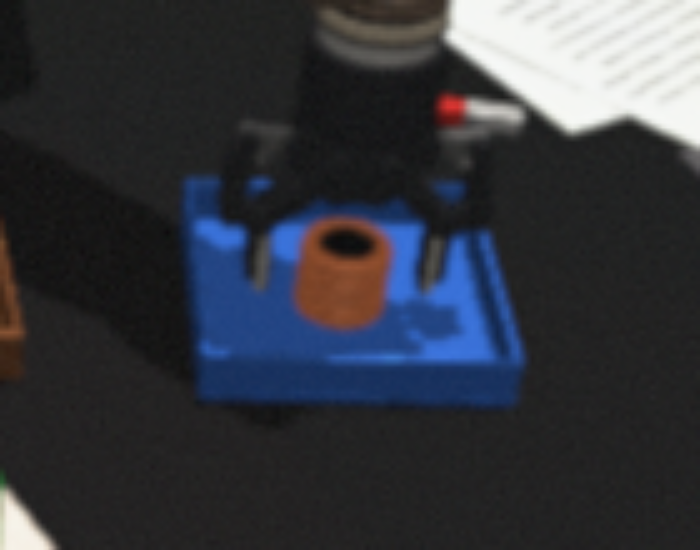

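The coil stands upright at crop (345,275), and the fingers at (260,265) and (430,265) are clear on both sides. I'll retract straight up.

Call:
step_arm --rows '[[[0,0,0],[0,-5,0],0],[[0,0,0],[0,-15,0],0],[[0,0,0],[0,-30,0],0],[[0,0,0],[0,-50,0],0],[[0,0,0],[0,-75,0],0],[[0,0,0],[0,-100,0],0],[[0,0,0],[0,-125,0],0],[[0,0,0],[0,-145,0],0],[[0,0,0],[0,-155,0],0],[[0,0,0],[0,-155,0],0]]'

```text
time: 11.72
eef_pos: [0.4523, 0.2439, 0.1636]
tcp_rot: [0.579, 0.41, -0.405, -0.577]
contact_force: [0.9, 0.8, -0.2]
opening: 1.004
```

```bash
python3 mv.py
python3 - <<'E'
from plant import viewer
import cv2,numpy as np
from h import *
np.set_printoptions(precision=4,suppress=True)
p,d=viewer.read_camera("scene"); c=viewer.calibration("scene")
cv2.imwrite("pics/s9.png",p[:,:,::-1])
W=world(d,c["K"],c["R"],c["t"]); h=cv2.cvtColor(p,cv2.COLOR_RGB2HSV)
m=(h[...,0]<14)&(h[...,1]>130)&(h[...,2]>60)&(d>0)&(np.hypot(W[...,0]-.4485,W[...,1]-.2447)<.08)&(W[...,2]<.08)
P=W[m]; T=P[P[:,2]>np.percentile(P[:,2],95)-.006];print(len(P),P[:,2].max(),"top c",(T.min(0)+T.max(0))/2,"size",T.max(0)-T.min(0))
m=(h[...,0]>45)&(h[...,0]<80)&(h[...,1]>120)&(h[...,2]>50)&(d>0)&(np.hypot(W[...,0]-.6,W[...,1]+.042)<.08)
P=W[m]; T=P[P[:,2]>np.percentile(P[:,2],95)-.006];print("green",(T.min(0)+T.max(0))/2)
E
```

```text
t 11.7167 pos [0.4523 0.2439 0.1636] q [ 0.2968 -0.0067  2.033   0.      1.1082 -0.9313] F [ 0.9396  0.8241 -0.1608] op 1.0035533681514426
[[ 0.336   0.0067 -0.9418]
 [ 0.9418  0.0021  0.3361]
 [ 0.0042 -1.     -0.0056]]
tilt fix rotvec tool deg [ 0.3225 -0.      0.2418]
264 0.0525851805137892 top c [0.4525 0.2392 0.049 ] size [0.0489 0.0449 0.0072]
green [ 0.6017 -0.0424  0.0747]
```

View pics/s9.png

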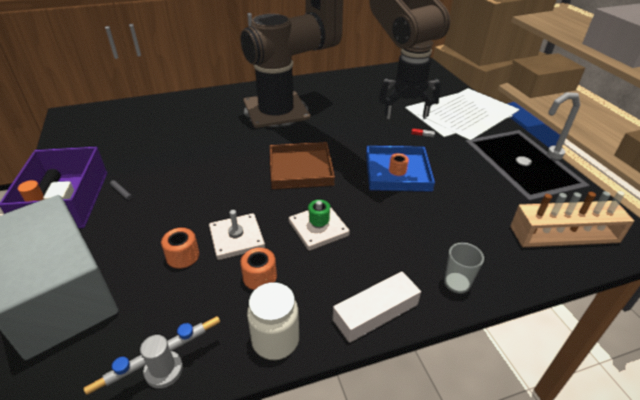

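The picture shows the coil standing in the blue tray at (399,165), the copper post empty at (234,222), the green coil unmoved at (319,212) and the gripper clear above. I'll let it settle briefly, then hand in.

Call:
step_arm --rows '[[[0,0,0],[0,0,0],0],[[0,0,0],[0,0,0],0],[[0,0,0],[0,0,0],0],[[0,0,0],[0,0,0],0]]'

```text
time: 12.1
eef_pos: [0.4497, 0.243, 0.1584]
tcp_rot: [-0.578, -0.406, 0.408, 0.578]
contact_force: [0.0, 0.4, -0.7]
opening: 0.996
```

```bash
python3 -c "
from plant import ctrl
print(ctrl.sign_off()); print(ctrl.get_state()['time'])"
```

```text
the job is handed in; nothing more can be done
None
the job is handed in; nothing more can be done
```

I lifted the small copper coil straight up off its post and set it down upright inside the blue tray. I then withdrew the gripper and handed the job in at about 12 s.

- **Coil in the tray:** its top measured about 50 mm above the bench (48 mm expected). Its centre is about 7 mm from the tray's centre, well inside the walls.
- **Green coil:** it is still on its post, within 1 mm of where it started.
- **Forces:** the highest wrist force I read was about 15 N, when the coil touched down on the tray floor. That was a little firmer than needed, because I took one more small step down after contact. I backed off before opening the gripper.

No check failed or disagreed. The hand-in reports no verdict.

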